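# Pull the bridging plug, park it and shutter its socket

### The job

Pull the tall oblong-handled bridging plug out of its sprung socket on the sloping face of the socket box and hang it upright by its flange in the middle of the slot of the parking fork, and let go of it. Then slide the shutter of the empty socket down the slope until it is against its stop. Leave the two round caps seated in their sockets and do not disturb the other things on the bench.

Things in the scene. Friction and masses are not known exactly. Their poses are not given: they have to be found in the camera images.
- panel: Sloping dark steel face, 150 (x) x 240 (y) mm, of the socket box. Origin on the face; z its outward normal, 25 degrees from vertical towards the robot; x up the slope, from -65 to +85 mm; y left. Three sockets at x = -22 mm, y = +72, 0, -72 mm (left, middle, right). A sprung bead in each holds its plug: a pull of 10 to 20 N along z frees it.
- box: Fixed grey box that carries the panel, 120 mm high at the back (away from the robot), 57 mm at its front lip; origin on the bench, 85 mm straight below the panel's origin.
- plug: Bridging plug, aluminium: oblong handle 32 (x) x 20 (y) mm, 6 to 54 mm above the origin, on a flange 38 x 36 x 6 mm; below it a black foot 15 x 15 x 24 mm with a bead on its +x side, 10.5 mm from the axis. 120 g. Origin: middle of the flange's underside, z up. Seated in one of the sockets, its origin lies on the face, axes parallel to the panel's.
- cap_a: Round blanking cap in another socket: knob 32 mm across, its top 26 mm above the face, same flange and foot as the plug; origin and axes as the plug's. Must stay seated.
- cap_b: Second round blanking cap, the same as cap_a, in the remaining socket. Must stay seated.
- shutter_left (a joint): Travel in m of the left socket's shutter (panel y = +72 mm): 0 fully up the slope and open, 0.052 against its lower stop and fully closed over the socket; stiff (about 1.5 N), stays where it is left. A seated plug blocks it after 15 mm.
- shutter_middle (a joint): Travel in m of the middle socket's shutter (panel y = 0 mm): 0 fully up the slope and open, 0.052 against its lower stop and fully closed over the socket; stiff (about 1.5 N), stays where it is left. A seated plug blocks it after 15 mm.
- shutter_right (a joint): Travel in m of the right socket's shutter (panel y = -72 mm): 0 fully up the slope and open, 0.052 against its lower stop and fully closed over the socket; stiff (about 1.5 N), stays where it is left. A seated plug blocks it after 15 mm.
- lug_left (a point): Middle of the top of the left shutter's lug, an upright aluminium bar 10 mm (along panel x) x 30 mm (along panel y) x 16 mm high on the up-slope end of the plate; the lug top is 20.5 mm off the face; the lug can be pinched across its 30 mm or pushed on its upper side. Axes parallel to the panel's.
- lug_middle (a point): Middle of the top of the middle shutter's lug, an upright aluminium bar 10 mm (along panel x) x 30 mm (along panel y) x 16 mm high on the up-slope end of the plate; the lug top is 20.5 mm off the face; the lug can be pinched across its 30 mm or pushed on its upper side. Axes parallel to the panel's.
- lug_right (a point): Middle of the top of the right shutter's lug, an upright aluminium bar 10 mm (along panel x) x 30 mm (along panel y) x 16 mm high on the up-slope end of the plate; the lug top is 20.5 mm off the face; the lug can be pinched across its 30 mm or pushed on its upper side. Axes parallel to the panel's.
- fork_seat (a point): Middle of the slot of the aluminium parking fork, at the top of its two tines, 92 mm above the bench. The slot is 24 mm wide (along y), open to -x, closed 28 mm from here along +x by an upright web no higher than the tines. Tines 12 mm wide, 10 mm thick, 28 mm long either way from here. The plug's foot hangs in the slot, its flange on the tines. Fixed.
- rotor: Fixed bystander: rotor lying on vee blocks, 100 x 150 mm, 78 mm high; origin under its middle, shaft along y. It and the fork stand on either side of the socket box in either order.
- stand: Bystander: indicator stand, foot 50 x 60 mm, column to 175 mm high, dial hung at about 120 mm height 30 mm to -x and 55 mm to +y; origin under its foot.
- oil: Bystander: white oil bottle, 52 mm across, 95 mm high; origin under it.
- wrench: Bystander: steel wrench 120 mm long lying along its x; origin under its middle.
- screws: Bystander: open grey plastic tray 70 x 90 x 35 mm; origin under it.
- collet: Bystander: stepped steel collet, 36 mm across, 50 mm high; origin under it.
- gauge: Bystander: closed wooden gauge case 50 x 70 x 30 mm; origin under it.
Not all that is in view belongs to the job. What is shaped like the plug but green is not meant. Leave any blue or purple look-alike of the part that bears fork_seat alone.

How it is judged:
On the way, in this order (a step that is already met when the one before it is completed fails the run):
1. the plug has been pulled out of its socket and is held clear of the face (z of plug in the frame of panel above 0.035 m and contact force between the fingers and plug above 0.5 N), for 0.1 s.
2. the plug hangs upright by its flange in the fork, let go (horizontal distance between plug and fork_seat below 0.014 m and z of plug in the frame of fork_seat between -0.005 and 0.006 m and angle between plug's own z axis and vertical below 0.15 rad and contact force between the fingers and plug below 0.2 N and linear speed of plug below 0.03 m/s), for 0.2 s.
3. the shutter of the empty socket is closed against its stop (value of joint any of shutter_left, shutter_middle, shutter_right above 0.047 m), for 0.2 s.
At the end, for the whole second after the job is handed in: The plug hangs in the fork, released and at rest: origin within 14 mm (level) of fork_seat and between 5 mm below and 6 mm above it, within 0.15 rad of upright; the empty socket's shutter is beyond 0.047 m of its 0.052 m travel; both caps within 6 mm of where they began (all of step 2 and value of joint any of shutter_left, shutter_middle, shutter_right above 0.047 m and distance of each of cap_a, cap_b from where it was at the start of the episode below 0.006 m); the robot touches nothing.
It fails at once if a cap is pulled from its seat (moved more than 6 mm) (distance of any of cap_a, cap_b from where it was at the start of the episode above 0.006 m).
It fails at once if a bystander is moved more than 30 mm (distance of any of stand, oil, wrench, screws, collet, gauge from where it was at the start of the episode above 0.03 m).
It also fails if it takes over 54 s, if anything falls off the work surface, if the arm or the gripper's body presses on something with over 40 N, if the wrist force passes 120 N, or if a joint passes its speed limit or range.

### The arm

A 6-joint arm with a two-finger parallel gripper is mounted at the origin on the work surface. World frame = base frame: x ahead of the robot, y to its left, z up, the work surface at z = 0. Lengths are in m, angles in rad, forces in N, time in s.
With the tool pointing down it reaches from about 0.225 to 0.725 m from the base axis. Payload 3.1 kg.
Tool frame: the origin (TCP) lies at the very end of the fingers, on their centre line; the grasp point (between the pads) lies 19 mm behind it; z points along the fingers, y is the line along which they close (so a half turn about z gives the same grasp; the last joint's range is limited). The gripper opens to 85 mm and grips with 20 to 120 N. Pads are 22 mm wide; open, the fingers measure 114 mm over their backs; the gripper's body (76 mm by 85 mm) begins 54 mm behind the grasp point. The pads swing forward as they close: fully open they stand 13 mm farther back than shut.
Start: joints at [-1.391, 0.048, 0.099, 1.622, 0, 1.443], TCP at [0.159, -0.5, 0.231] pointing down, gripper open.
Joint ranges: [-2.91, 2.91], [-0.99, 1.94], [-1.21, 1.42], [-2.12, 2.29], [-1.49, 1.47], [-3.14, 3.14]. Speed limits (rad/s): [2.79, 2.79, 3.14, 3.14, 3.14, 3.14].

### API

Orientations are given as [roll, pitch, yaw] about the fixed x, y, z axes, in that order (R = Rz(yaw) Ry(pitch) Rx(roll)).
In Python, from workcell import bot gives the robot as it stands.
- The arm moves only by the tool arm_command, never from a script. Its argument "deltas" is a list of rows, each an object with "dp": the shift along the tool's x, y, z in cm, a list of three; "delta_rot": the turn, a rotation vector about the tool's x, y, z in rad, a list of three; "jaw": the closure, from -1 (fully open) to 1 (shut). In form: [{"dp": [dx, dy, dz], "delta_rot": [wx, wy, wz], "jaw": jaw}, ...]. A call has exactly 8 rows; each row shifts and turns the commanded pose from where the row before left it, along the tool's axes as they then stand; what a row does not reach is not made up. A row lasts 1/12 s, in which the tool goes at most 41.7 mm and 7.16 degrees, less where a joint would pass 70% of its speed; a pose out of reach is approached as far as the arm can. A call with a gripper value outside its range is refused whole. The fingers move at their own pace and stop on an object; "squeeze" is the grip in N (left out, the last holds). Time passes only in rows, so rows that do not move let the fingers close, or fill a call up. It gives the time, the measured TCP pose, the force, the opening and the grip force at its end, in the units of the state.
- bot.get_obs(): the state, without advancing time (a new reading comes with each control period).
- bot.camera(name): name is "scene" or "top" or "wrist"; returns (picture, depth): 420x560x3 uint8, red, green, blue; 420x560 float32, m along the optical axis (not along the pixel's ray), 0 where there is no reading.
- bot.camera_model(name): a dict with "fx", "fy", "cx", "cy" (pixels), "dist_coeffs" ([k1, k2, p1, p2, k3] as OpenCV has them; the pictures are not rectified), "pose" (4x4, takes a point from camera to world coordinates). Camera axes: x right, y down, z forward; pixel columns grow to the right and rows downward; lengths in m; the calibration is good to about 2 mm. A picture is of the moment at which its call begins: read the wrist's pose just before it. camera_model takes no time and is no camera call; for the wrist camera it gives the pose at the moment of the call.
- bot.finish_job(): hands the job in; it is judged then, once.
Trained networks look in the newest picture that a camera, given by its name, has taken for a name from the list of things; names that differ only in an ending like _2 or _b are one class to them, and where a whole thing is asked for, a point or a joint stands for the part that bears it (a point fixed in the world has none). Each returns a list of dicts, best first, with "score" (0 to 1); they miss things now and then, are a little off and sometimes report something else, mostly with a low value. They report only what shows in the picture. A call takes as long as a camera call. They do not tell look-alikes from the thing itself.
- bot.spot_in(camera, target): "xy" ([column, row] in pixels, amid what is visible of it).
- bot.outline_of(camera, target): "mask" (420x560 bool, what is visible of it) and "xy" ([column, row] in pixels, amid what is visible of it).
- bot.place_of(camera, target): "xy" ([column, row] in pixels: a listed point, or the origin of a listed thing).
The state is a dict: "t": time; "q": joint angles; "qvel": joint speeds; "tau": joint torques, N m; "ee_pos": TCP position; "orientation": TCP orientation; "contact_force": force on the tool from outside, world axes, zero at the start; "ft_torque": the same for the moment, N m; "opening": finger opening in m; "finger_force": force on a finger pad.
Only numpy, scipy, OpenCV 4.12 (cv2) and the standard library are available. Lean on these libraries where they do the work, as an engineer would, in place of code of your own. Each camera call takes 0.05 s, during which the arm holds its last target. There are 200 camera calls.

## Working session

There is one attempt and no reset: what is moved stays moved. The work goes in short steps, Python scripts to look and compute and a tool call to move; the robot and the scene stay as the last step left them, time stands still between calls to the robot, and variables do not carry over. Pictures are saved under pics/ and viewed, at most 10 in all, crops included, and the job is handed in when it is done.

Besides the shell and the picture viewer there is one more tool, called in YAML: its name, and indented under it one key for each argument. arm_command: Moves the arm, as the interface text tells. Its arguments: {"type":"object","properties":{"deltas":{"type":"array"},"squeeze":{"type":"number"}},"required":["deltas"]}

```bash
mkdir -p pics; cat > h.py <<'E'
import numpy as np,cv2
from scipy.spatial.transform import Rotation as Ro
from workcell import bot
def ray(m,xy):
    K=np.array([[m['fx'],0,m['cx']],[0,m['fy'],m['cy']],[0,0,1]])
    u=cv2.undistortPoints(np.array([[xy]],float),K,np.array(m['dist_coeffs']))[0,0]
    return np.array([u[0],u[1],1.])
def pt(m,d,xy,r=2):
    c,rw=int(round(xy[0])),int(round(xy[1]))
    w=d[max(0,rw-r):rw+r+1,max(0,c-r):c+r+1]; w=w[w>0]
    if len(w)==0:return None
    T=np.array(m['pose']); return T[:3,:3]@(ray(m,xy)*np.median(w))+T[:3,3]
def atz(m,xy,z):
    T=np.array(m['pose']); v=T[:3,:3]@ray(m,xy); o=T[:3,3]; return o+v*(z-o[2])/v[2]
def save(n,p): cv2.imwrite('pics/'+n,p[:,:,::-1])
E
python3 - <<'E'
from h import *
np.set_printoptions(precision=4,suppress=True)
for c in ['scene','top']:
    p,d=bot.camera(c); m=bot.camera_model(c); save(c+'0.png',p)
    print(c,np.array(m['pose'])[:3,3],m['fx'])
    for t in ['panel','plug','cap_a','lug_left','lug_middle','lug_right','fork_seat','rotor','stand','oil']:
        for r in bot.place_of(c,t)[:4]:
            print(t,round(r['score'],2),np.round(r['xy']),pt(m,d,r['xy']))
E
```

```text
scene [ 1.0831 -0.5403  0.6965] 412.31343214679003
panel 0.84 [340. 222.] [0.62   0.0163 0.1043]
plug 0.84 [307. 224.] [ 0.5682 -0.0356  0.0918]
plug 0.74 [211. 232.] [ 0.3846 -0.1841  0.0256]
plug 0.61 [233. 258.] [ 0.4956 -0.1935  0.0261]
cap_a 0.71 [362. 214.] [0.6156 0.0973 0.0861]
cap_a 0.54 [338. 218.] [0.593  0.0385 0.0883]
lug_left 0.73 [374. 210.] [0.6504 0.0967 0.119 ]
lug_middle 0.74 [348. 216.] [0.6258 0.0331 0.1168]
lug_middle 0.72 [418. 195.] [0.5982 0.3769 0.005 ]
lug_right 0.67 [318. 225.] [ 0.6079 -0.0422  0.1191]
fork_seat 0.8 [ 88. 284.] [ 0.3347 -0.4863 -0.0016]
fork_seat 0.74 [154. 250.] [ 0.3295 -0.3174  0.0009]
fork_seat 0.63 [126. 206.] [ 0.1141 -0.3    -0.002 ]
rotor 0.71 [364. 178.] [0.4693 0.2804 0.0351]
stand 0.97 [187. 328.] [ 0.6083 -0.3775  0.0386]
oil 0.88 [301. 212.] [ 0.541  -0.031   0.1093]
oil 0.64 [375. 210.] [0.6508 0.0981 0.118 ]
top [ 0.2851 -0.0502  1.2928] 396.39836864361814
panel 0.84 [260. 176.] [0.5916 0.0289 0.0869]
plug 0.69 [279. 185.] [ 0.5539 -0.031   0.1189]
plug 0.67 [330. 210.] [ 0.4981 -0.1954  0.0266]
cap_a 0.68 [234. 172.] [0.5968 0.1102 0.1004]
cap_a 0.52 [256. 182.] [0.5698 0.0401 0.0983]
cap_a 0.29 [259. 176.] [0.5904 0.031  0.0891]
lug_left 0.5 [238. 154.] [0.6501 0.0947 0.1168]
lug_middle 0.42 [258. 162.] [0.6258 0.0326 0.1181]
lug_right 0.68 [278. 166.] [ 0.617  -0.028   0.1054]
fork_seat 0.93 [375. 291.] [ 0.2388 -0.3425  0.0107]
fork_seat 0.66 [382. 226.] [ 0.4405 -0.3528  0.0791]
fork_seat 0.62 [429. 224.] [ 0.4599 -0.5238  0.0124]
fork_seat 0.5 [175. 225.] [0.4327 0.2914 0.0723]
rotor 0.72 [175. 223.] [0.4377 0.2919 0.0752]
stand 0.67 [382. 186.] [ 0.5722 -0.3606  0.0538]
oil 0.58 [254. 227.] [0.4321 0.0428 0.0707]
```

View pics/scene0.png

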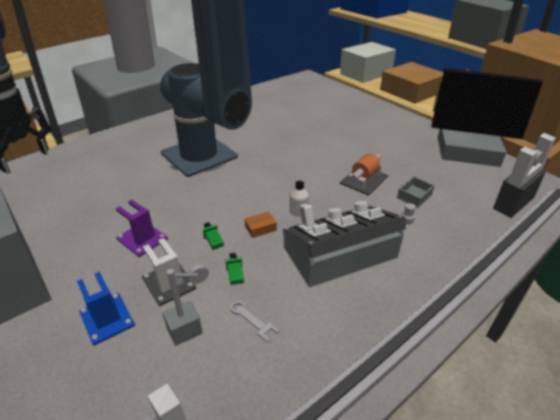

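View pics/top0.png

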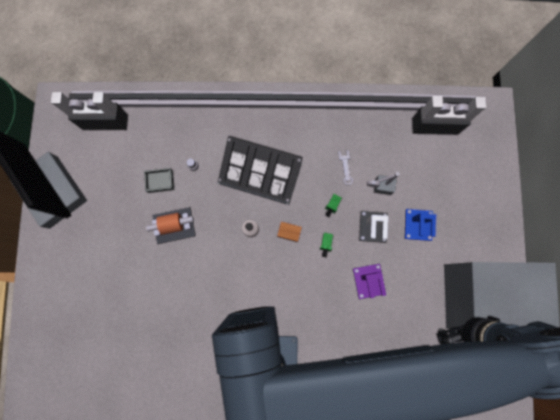

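The scene view shows the aluminium plug standing tallest at about (307,224), in the right socket, with the caps at (338,218) and (362,214). The aluminium fork is at (160,255).

Things that could be mistaken for them:
- **Plug:** green copies at (211,235) and (234,268).
- **Fork:** a blue copy at (103,305) and a purple one at (140,228).

In the top view the plug is at (279,185) and the fork at (375,227). Next I'll measure from depth and check the choice in one close crop.

```bash
cat >> h.py <<'E'
def cloud(m,d,x0,x1,y0,y1):
    K=np.array([[m['fx'],0,m['cx']],[0,m['fy'],m['cy']],[0,0,1]])
    g=np.array([(c,r) for r in range(y0,y1) for c in range(x0,x1) if d[r,c]>0])
    u=cv2.undistortPoints(g[:,None,:].astype(float),K,np.array(m['dist_coeffs']))[:,0]
    z=d[g[:,1],g[:,0]]; P=np.c_[u*z[:,None],z]; T=np.array(m['pose'])
    return P@T[:3,:3].T+T[:3,3],g
E
python3 - <<'E'
from h import *
np.set_printoptions(precision=4,suppress=True)
p,d=bot.camera('top'); m=bot.camera_model('top')
a=cv2.resize(p[135:205,215:305],None,fx=4.4,fy=4.4,interpolation=cv2.INTER_CUBIC)
b=cv2.resize(p[200:255,350:400],None,fx=5.6,fy=5.6,interpolation=cv2.INTER_CUBIC)
o=np.zeros((320,800,3),np.uint8);o[:a.shape[0],:a.shape[1]]=a;o[:b.shape[0],420:420+b.shape[1]]=b
save('crop.png',o)
for c,box in [('top',(350,400,200,255)),('scene',(140,195,235,300))]:
    p,d=bot.camera(c); m=bot.camera_model(c)
    P,g=cloud(m,d,*box); s=(P[:,2]>0.082)&(P[:,2]<0.10)
    Q=P[s]; print(c,len(Q),Q.mean(0))
    r=cv2.minAreaRect((Q[:,:2]*1000).astype(np.float32)); print(r, np.median(Q[:,2]))
    if c=='top':
        for rw in range(box[2],box[3]): 
            print(rw,''.join('%3d'%max(0,min(99,round(1000*z))) for z in P[(g[:,1]==rw),2][10:45:1])) if rw in range(212,245) else 0
# panel
p,d=bot.camera('top'); m=bot.camera_model('top')
P,g=cloud(m,d,215,305,133,207); s=P[:,2]>0.045
Q=P[s]
best=None;rng=np.random.default_rng(0)
for _ in range(2000):
    t=Q[rng.choice(len(Q),3,False)];n=np.cross(t[1]-t[0],t[2]-t[0]);n/=np.linalg.norm(n)+1e-12
    if n[2]<0:n=-n
    if abs(n[2]-np.cos(np.radians(25)))>.05: continue
    k=abs((Q-t[0])@n)<0.0025
    if best is None or k.sum()>best.sum(): best=k
I=Q[best]; c=I.mean(0); n=np.linalg.svd(I-c)[2][2]; n*=np.sign(n[2])
print('plane',c,n,'tilt',np.degrees(np.arccos(n[2])),'yaw',np.arctan2(-n[1],-n[0]),best.sum())
r=cv2.minAreaRect((I[:,:2]*1000).astype(np.float32));print(r)
E
```

```text
top 250 [ 0.4419 -0.3385  0.0911]
((438.167236328125, -338.7639465332031), (50.43026351928711, 70.74523162841797), 87.4874038696289) 0.09128664513739848
212   8  9 13 12 15  8 10 15  6 14  6 11 12 12 10  9  9 11 12 12 10 12  8  8  7  8  8  0  0  0  1  3  2  0  4
213   1  8 13 11 11  5 13  9 11  9  5  7 12  9 10  8  9 10  7 11  6  8 10 14 11 15 14  6  0  0  1  3  4  2  2
214   9  8  7 11 13  9 11 11 10  8  5 11 10  8  4 10  9 12  8 10 10 10 11 12 11 14 13  6  2  0  0  0  2  2  0
215   8 14  5  8  7  3  7 10 14 77 90 90 86 90 90 90 93 92 93 89 93 90 10 11 11 10  6  2  2  0  0  6  2  1  0
216  12  7  6  9 12  7  2 12  7 63 77 94 90 88 93 89 88 90 92 90 92 89 91 89 91 92 91 94  0  0  0  0  0  1  2
217  12  8 11  7 15  6 13 29 49 67 73 88 93 92 93 90 93 95 89 93 94 92 90 90 93 87 97 94  0  0  0  0  0  0  0
218   8  9 12  7  8  8 18 35 49 65 78 91 93 93 92 92 94 94 90 90 91 86 90 92 93 94 95 92  0  1  0  1  0  3  0
219  11 13 10  8 11  8 17 33 54 66 77 94 91 85 95 88 95 95 93 92 90 96 93 96 94 92 86 92  0  2  0  3  2  0  1
220   8  8 12 12 10 12 17 37 47 64 77 91 91 95 88 88 83 90 89 93 92
[... 2345 characters left out ...]
0  0  3
242   0  0  0  0  0  1  0  2  0  2  0  1  0  2  1  1  2  0  2  0  0  0  6 11 10  9  3  0  1  0  0  0  2  0  0
243   0  3  0  0  0  1  0  0  2  4  0  0  0  3  0  4  0  0  1  1  0  7  3  1  0  2  0  0  2  3  0  0  0  2  0
244   0  0  0  0  0  0  1  1  0  0  0  0  0  0  3  0  1  0  1  0  0  2  0  0  3  2  0  2  0  4  0  0  0  0  0
scene 426 [ 0.448  -0.3418  0.0902]
((494.5166015625, -342.9373474121094), (49.65204620361328, 187.25521850585938), 86.0762939453125) 0.09093562128120652
plane [0.6148 0.0324 0.0905] [-0.4074  0.1157  0.9059] tilt 25.05435869004022 yaw -0.2768134827032631 1884
((611.2214965820312, 33.212562561035156), (240.2701416015625, 140.15011596679688), 73.57176971435547)
```

View pics/crop.png

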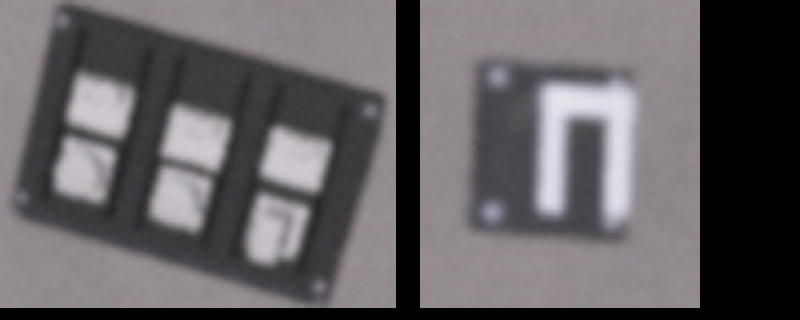

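The close crop shows the oblong-handled plug in the right socket, at crop (278,230). The caps are at (180,198) and (85,170). The fork is the aluminium one, with its slot open towards the robot. The sizes agree with the description: the panel measures 240 mm and tilts 25°, and the fork top is at 91 mm.

```bash
cat >> h.py <<'E'
yaw=-0.283
Rp=Ro.from_euler('zy',[yaw,-np.radians(25)]).as_matrix()
O=np.array([.6025,.0357,.085])
def Rt(o): return Ro.from_euler('xyz',o).as_matrix()
def rel(tp,R):
    s=bot.get_obs(); A=Rt(s['orientation'])
    print('dp cm',np.round(100*A.T@(tp-np.array(s['ee_pos'])),2),'rot',np.round(Ro.from_matrix(A.T@R).as_rotvec(),3),'| t',round(s['t'],2),'world d',np.round(tp-s['ee_pos'],4))
E
python3 - <<'E'
from h import *
np.set_printoptions(precision=4,suppress=True)
s=bot.get_obs();print(s['ee_pos'],s['orientation'],s['opening']);print(Rt(s['orientation']))
print(Rp)
p0=O+Rp@[-.022,-.072,0];print(p0)
R1=Rp@np.diag([1,-1,-1.]);R2=Rp@np.diag([-1,1,-1.])
for R in(R1,R2): rel(p0+.13*Rp[:,2],R)
m=bot.camera_model('top');print('seat',atz(m,(378.2,229.2),.092))
w=bot.camera_model('wrist');print(w['pose'],w['fx']);
A=Rt(s['orientation']);print('cam in tool',A.T@(w['pose'][:3,3]-s['ee_pos']),A.T@w['pose'][:3,:3])
# check handle in top cloud, panel frame
p,d=bot.camera('top');P,g=cloud(m,d,215,305,133,207);L=(P-O)@Rp
k=(L[:,2]>.045)&(L[:,2]<.06)&(abs(L[:,0])<.06);print('handle',k.sum(),L[k].mean(0),L[k].min(0),L[k].max(0))
for a,b in[(-.03,.03),(.05,.1)]:
    k=(L[:,2]>.02)&(L[:,2]<.03)&(L[:,0]<0)&(L[:,1]>a)&(L[:,1]<b);print('cap',k.sum(),L[k].mean(0),L[k].min(0),L[k].max(0))
E
```

```text
[ 0.1591 -0.5003  0.2313] [3.1416 0.     0.3078] 0.08514404674694975
[[ 0.953  0.303  0.   ]
 [ 0.303 -0.953 -0.   ]
 [-0.     0.    -1.   ]]
[[ 0.8703  0.2531 -0.4226]
 [-0.2792  0.9602  0.    ]
 [ 0.4058  0.118   0.9063]]
[ 0.5651 -0.0273  0.0676]
dp cm [ 47.8  -34.44   4.59] rot [-0.005  0.443  0.581] | t 1.3 world d [ 0.3511  0.473  -0.0459]
dp cm [ 47.8  -34.44   4.59] rot [-0.579 -0.007 -2.499] | t 1.3 world d [ 0.3511  0.473  -0.0459]
seat [ 0.4288 -0.3368  0.092 ]
[[ 0.3032 -0.9079 -0.2896  0.2337]
 [-0.9529 -0.2884 -0.0938 -0.4772]
 [ 0.0016  0.3044 -0.9526  0.3742]
 [ 0.      0.      0.      1.    ]] 310.84857011469165
cam in tool [ 0.0781  0.0006 -0.1429] [[ 0.0003 -0.9526 -0.3044]
 [ 1.     -0.0002  0.0016]
 [-0.0016 -0.3044  0.9526]]
handle 37 [-0.0202 -0.0658  0.0565] [-0.0376 -0.0774  0.0457] [-0.0046 -0.0562  0.06  ]
cap 76 [-0.0221  0.0022  0.0243] [-0.0379 -0.013   0.0203] [-0.007   0.0172  0.0294]
cap 6 [-0.0233  0.066   0.0213] [-0.0318  0.0591  0.0206] [-0.0096  0.0717  0.0221]
```

```bash
sed -i "s/'zy'/'ZY'/" h.py; python3 - <<'E'
from h import *
np.set_printoptions(precision=4,suppress=True)
p0=O+Rp@[-.022,-.072,0];print(p0,Rp[:,2])
R1=Rp@np.diag([1,-1,-1.])
rel(p0+.13*Rp[:,2],R1)
for c,b in [('top',(215,305,133,207)),('scene',(270,420,180,290))]:
  p,d=bot.camera(c);m=bot.camera_model(c);P,g=cloud(m,d,*b);L=(P-O)@Rp
  k=abs(L[:,2])<.004;k&=(L[:,0]>.05)&(L[:,0]<.08)&(abs(L[:,1])<.1);print('face',L[k].mean(0))
  k=(L[:,2]>.048)&(L[:,2]<.06)&(abs(L[:,0]+.02)<.04)&(abs(L[:,1]+.072)<.03);print('handle',k.sum(),L[k].mean(0),L[k].min(0),L[k].max(0))
  for a in(0,.072):
    k=(L[:,2]>.021)&(L[:,2]<.03)&(L[:,0]<0)&(abs(L[:,1]-a)<.03);print('cap',k.sum(),L[k].mean(0),L[k].min(0),L[k].max(0))
E
```

```text
[ 0.5632 -0.0279  0.0757] [-0.4058  0.118   0.9063]
dp cm [ 48.27 -35.84   3.78] rot [-0.129  0.423  0.581] | t 1.35 world d [ 0.3515  0.4878 -0.0378]
face [ 0.0652 -0.0006 -0.0003]
handle 69 [-0.0215 -0.0724  0.0527] [-0.0381 -0.082   0.0484] [-0.0051 -0.0624  0.0575]
cap 72 [-0.022  -0.0006  0.0251] [-0.0376 -0.0158  0.0214] [-0.0066  0.015   0.0296]
cap 74 [-0.0225  0.0723  0.025 ] [-0.0368  0.0567  0.0213] [-0.0067  0.0876  0.0297]
face [ 0.0656 -0.0033 -0.    ]
handle 57 [-0.017  -0.0737  0.0517] [-0.0364 -0.0821  0.0481] [-0.0038 -0.0618  0.0541]
cap 94 [-0.0887 -0.0094  0.0253] [-0.2697 -0.0297  0.0213] [-0.0053  0.0143  0.03  ]
cap 144 [-0.1615  0.071   0.0252] [-0.2702  0.0429  0.021 ] [-0.0056  0.1012  0.0299]
```

Both cameras agree on the panel frame to about 1 mm, with the handle at panel (-21.5, -72.4) mm. Moving to the pre-grasp pose.

arm_command:
  deltas:
    - {"dp": [3, -2.25, 0.24], "delta_rot": [0, 0, 0], "jaw": -1}
    - {"dp": [3, -2.25, 0.24], "delta_rot": [0, 0, 0], "jaw": -1}
    - {"dp": [3, -2.25, 0.24], "delta_rot": [0, 0, 0], "jaw": -1}
    - {"dp": [3, -2.25, 0.24], "delta_rot": [0, 0, 0], "jaw": -1}
    - {"dp": [3, -2.25, 0.24], "delta_rot": [0, 0, 0], "jaw": -1}
    - {"dp": [3, -2.25, 0.24], "delta_rot": [0, 0, 0], "jaw": -1}
    - {"dp": [3, -2.25, 0.24], "delta_rot": [0, 0, 0], "jaw": -1}
    - {"dp": [3, -2.25, 0.24], "delta_rot": [0, 0, 0], "jaw": -1}

```text
t: 2.12
ee_pos: [0.3339, -0.2545, 0.2122]
orientation: [3.141, -0.0, 0.307]
contact_force: [1.1, -0.2, 0.3]
opening: 0.0856
finger_force: 0.0
```

arm_command:
  deltas:
    - {"dp": [3, -2.25, 0.24], "delta_rot": [0, 0, 0], "jaw": -0.1}
    - {"dp": [3, -2.25, 0.24], "delta_rot": [0, 0, 0], "jaw": -0.1}
    - {"dp": [3, -2.25, 0.24], "delta_rot": [0, 0, 0], "jaw": -0.1}
    - {"dp": [3, -2.25, 0.24], "delta_rot": [0, 0, 0], "jaw": -0.1}
    - {"dp": [3, -2.25, 0.24], "delta_rot": [0, 0, 0], "jaw": -0.1}
    - {"dp": [3, -2.25, 0.24], "delta_rot": [0, 0, 0], "jaw": -0.1}
    - {"dp": [3, -2.25, 0.24], "delta_rot": [0, 0, 0], "jaw": -0.1}
    - {"dp": [3, -2.25, 0.24], "delta_rot": [0, 0, 0], "jaw": -0.1}

```text
t: 2.78
ee_pos: [0.5083, -0.01, 0.193]
orientation: [3.141, -0.001, 0.308]
contact_force: [0.3, -1.2, -0.3]
opening: 0.0471
finger_force: 0.0
```

arm_command:
  deltas:
    - {"dp": [0, 0, 0], "delta_rot": [-0.016, 0.053, 0.073], "jaw": -0.1}
    - {"dp": [0, 0, 0], "delta_rot": [-0.016, 0.053, 0.073], "jaw": -0.1}
    - {"dp": [0, 0, 0], "delta_rot": [-0.016, 0.053, 0.073], "jaw": -0.1}
    - {"dp": [0, 0, 0], "delta_rot": [-0.016, 0.053, 0.073], "jaw": -0.1}
    - {"dp": [0, 0, 0], "delta_rot": [-0.016, 0.053, 0.073], "jaw": -0.1}
    - {"dp": [0, 0, 0], "delta_rot": [-0.016, 0.053, 0.073], "jaw": -0.1}
    - {"dp": [0, 0, 0], "delta_rot": [-0.016, 0.053, 0.073], "jaw": -0.1}
    - {"dp": [0, 0, 0], "delta_rot": [-0.016, 0.053, 0.073], "jaw": -0.1}

```text
t: 3.45
ee_pos: [0.4995, -0.0479, 0.1932]
orientation: [-3.126, -0.439, -0.238]
contact_force: [0.1, 0.2, 1.0]
opening: 0.0473
finger_force: 0.0
```

```bash
python3 - <<'E'
from h import *
np.set_printoptions(precision=4,suppress=True)
R1=Rp@np.diag([1,-1,-1.]);s=bot.get_obs();print(s['ee_pos'],s['opening'],s['q'])
p,d=bot.camera('wrist');m=bot.camera_model('wrist');save('w1.png',p)
P,g=cloud(m,d,0,560,0,420);L=(P-O)@Rp
k=(abs(L[:,2])<.006)&(L[:,0]>.05)&(L[:,0]<.08)&(abs(L[:,1])<.1);print('face',k.sum(),L[k].mean(0))
k=(L[:,2]>.048)&(L[:,2]<.06)&(abs(L[:,0]+.02)<.03)&(abs(L[:,1]+.072)<.025);print('handle',k.sum(),L[k].mean(0),L[k].min(0),L[k].max(0))
rel(O+Rp@[-.022,-.072,.018],R1)
E
```

```text
[ 0.4995 -0.0479  0.1932] 0.047294447555338376 [-0.2393 -0.5113 -0.519   1.1242  0.0158  3.1406]
face 8639 [ 0.0652 -0.0025 -0.0021]
handle 1042 [-0.0245 -0.0755  0.0518] [-0.0413 -0.0849  0.048 ] [-0.0096 -0.0648  0.0544]
dp cm [ 0.61 -3.72 11.14] rot [-0.029  0.001  0.036] | t 3.5 world d [ 0.0601  0.0248 -0.098 ]
```

View pics/w1.png

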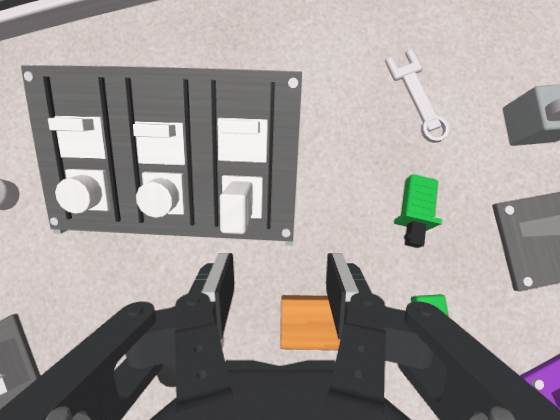

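The wrist view shows the plug at (237,207) and the caps at (157,198) and (78,194). Joint 6 is at its limit, so I'll take the half-turned grasp.

arm_command:
  deltas:
    - {"dp": [0, 0, 0], "delta_rot": [0, 0, -0.124], "jaw": -0.1}
    - {"dp": [0, 0, 0], "delta_rot": [0, 0, -0.124], "jaw": -0.1}
    - {"dp": [0, 0, 0], "delta_rot": [0, 0, -0.124], "jaw": -0.1}
    - {"dp": [0, 0, 0], "delta_rot": [0, 0, -0.124], "jaw": -0.1}
    - {"dp": [0, 0, 0], "delta_rot": [0, 0, -0.124], "jaw": -0.1}
    - {"dp": [0, 0, 0], "delta_rot": [0, 0, -0.124], "jaw": -0.1}
    - {"dp": [0, 0, 0], "delta_rot": [0, 0, -0.124], "jaw": -0.1}
    - {"dp": [0, 0, 0], "delta_rot": [0, 0, -0.124], "jaw": -0.1}

```text
t: 4.17
ee_pos: [0.4992, -0.0486, 0.1929]
orientation: [2.776, -0.242, 0.807]
contact_force: [0.2, -0.2, 0.1]
opening: 0.0469
finger_force: 0.0
```

arm_command:
  deltas:
    - {"dp": [0, 0, 0], "delta_rot": [0, 0, -0.124], "jaw": -0.1}
    - {"dp": [0, 0, 0], "delta_rot": [0, 0, -0.124], "jaw": -0.1}
    - {"dp": [0, 0, 0], "delta_rot": [0, 0, -0.124], "jaw": -0.1}
    - {"dp": [0, 0, 0], "delta_rot": [0, 0, -0.124], "jaw": -0.1}
    - {"dp": [0, 0, 0], "delta_rot": [0, 0, -0.124], "jaw": -0.1}
    - {"dp": [0, 0, 0], "delta_rot": [0, 0, -0.124], "jaw": -0.1}
    - {"dp": [0, 0, 0], "delta_rot": [0, 0, -0.124], "jaw": -0.1}
    - {"dp": [0, 0, 0], "delta_rot": [0, 0, -0.124], "jaw": -0.1}

```text
t: 4.83
ee_pos: [0.4992, -0.0486, 0.1929]
orientation: [2.735, 0.16, 1.721]
contact_force: [-0.4, -0.3, 0.1]
opening: 0.0474
finger_force: 0.0
```

arm_command:
  deltas:
    - {"dp": [0, 0, 0], "delta_rot": [0, 0, -0.124], "jaw": -0.1}
    - {"dp": [0, 0, 0], "delta_rot": [0, 0, -0.124], "jaw": -0.1}
    - {"dp": [0, 0, 0], "delta_rot": [0, 0, -0.124], "jaw": -0.1}
    - {"dp": [0, 0, 0], "delta_rot": [0, 0, -0.124], "jaw": -0.1}
    - {"dp": [0, 0, 0], "delta_rot": [0, 0, -0.124], "jaw": -0.1}
    - {"dp": [0, 0, 0], "delta_rot": [0, 0, -0.124], "jaw": -0.1}
    - {"dp": [0, 0, 0], "delta_rot": [0, 0, -0.124], "jaw": -0.1}
    - {"dp": [0, 0, 0], "delta_rot": [0, 0, -0.124], "jaw": -0.1}

```text
t: 5.5
ee_pos: [0.4992, -0.0486, 0.1929]
orientation: [3.054, 0.427, 2.727]
contact_force: [0.8, -0.9, -0.4]
opening: 0.0469
finger_force: 0.0
```

```bash
python3 - <<'E'
from h import *
R2=Rp@np.diag([-1,1,-1.]);s=bot.get_obs();print(s['ee_pos'],s['opening'],s['q'])
rel(O+Rp@[-.022,-.073,.125],R2)
E
```

```text
[ 0.49918433 -0.04860435  0.19290563] 0.0469439764001413 [-0.24030468 -0.50786476 -0.51618834  1.12708854  0.01489881  0.15845598]
dp cm [0.34 3.65 0.6 ] rot [ 0.033 -0.004 -0.12 ] | t 5.5 world d [ 0.0131  0.0345 -0.0039]
```

arm_command:
  deltas:
    - {"dp": [0.17, 1.83, 0.3], "delta_rot": [0, 0, 0], "jaw": -0.1}
    - {"dp": [0.17, 1.83, 0.3], "delta_rot": [0, 0, 0], "jaw": -0.1}
    - {"dp": [0, 0, 0], "delta_rot": [0.016, -0.002, -0.06], "jaw": -0.1}
    - {"dp": [0, 0, 0], "delta_rot": [0.017, -0.002, -0.06], "jaw": -0.1}
    - {"dp": [0, 0, 0], "delta_rot": [0, 0, 0], "jaw": -0.1}
    - {"dp": [0, 0, 0], "delta_rot": [0, 0, 0], "jaw": -0.1}
    - {"dp": [0, 0, 0], "delta_rot": [0, 0, 0], "jaw": -0.1}
    - {"dp": [0, 0, 0], "delta_rot": [0, 0, 0], "jaw": -0.1}

```text
t: 6.17
ee_pos: [0.5126, -0.0144, 0.1891]
orientation: [3.138, 0.437, 2.851]
contact_force: [-0.6, -0.4, 0.4]
opening: 0.047
finger_force: 0.0
```

```bash
python3 - <<'E'
from h import *
np.set_printoptions(precision=4,suppress=True)
R2=Rp@np.diag([-1,1,-1.]);rel(O+Rp@[-.022,-.073,.02],R2)
p,d=bot.camera('wrist');m=bot.camera_model('wrist')
P,g=cloud(m,d,0,560,0,420);L=(P-O)@Rp
k=(L[:,2]>.048)&(L[:,2]<.06)&(abs(L[:,0]+.02)<.03)&(abs(L[:,1]+.072)<.025);print('handle',k.sum(),L[k].mean(0),L[k].min(0),L[k].max(0))
E
```

```text
dp cm [ 0.05  0.02 10.49] rot [-0.     0.    -0.007] | t 6.17 world d [ 0.0422 -0.0121 -0.0953]
handle 1126 [-0.0238 -0.0714  0.0538] [-0.0389 -0.0812  0.048 ] [-0.0068 -0.0617  0.056 ]
```

arm_command:
  deltas:
    - {"dp": [0, 0, 2], "delta_rot": [0, 0, 0], "jaw": -0.1}
    - {"dp": [0, 0, 2], "delta_rot": [0, 0, 0], "jaw": -0.1}
    - {"dp": [0, 0, 2], "delta_rot": [0, 0, 0], "jaw": -0.1}
    - {"dp": [0, 0, 2], "delta_rot": [0, 0, 0], "jaw": -0.1}
    - {"dp": [0, 0, 1.5], "delta_rot": [0, 0, 0], "jaw": -0.1}
    - {"dp": [0, 0, 1], "delta_rot": [0, 0, 0], "jaw": -0.1}
    - {"dp": [0, 0, 0], "delta_rot": [0, 0, 0], "jaw": -0.1}
    - {"dp": [0, 0, 0], "delta_rot": [0, 0, 0], "jaw": -0.1}

```text
t: 6.88
ee_pos: [0.5549, -0.0267, 0.0935]
orientation: [3.139, 0.435, 2.851]
contact_force: [0.0, 0.1, -0.2]
opening: 0.0467
finger_force: 0.0
```

arm_command:
  deltas:
    - {"dp": [0, 0, 0], "delta_rot": [0, 0, 0], "jaw": 1}
    - {"dp": [0, 0, 0], "delta_rot": [0, 0, 0], "jaw": 1}
    - {"dp": [0, 0, 0], "delta_rot": [0, 0, 0], "jaw": 1}
    - {"dp": [0, 0, 0], "delta_rot": [0, 0, 0], "jaw": 1}
    - {"dp": [0, 0, 0], "delta_rot": [0, 0, 0], "jaw": 1}
    - {"dp": [0, 0, 0], "delta_rot": [0, 0, 0], "jaw": 1}
    - {"dp": [0, 0, 0], "delta_rot": [0, 0, 0], "jaw": 1}
    - {"dp": [0, 0, 0], "delta_rot": [0, 0, 0], "jaw": 1}
  squeeze: 70

```text
t: 7.55
ee_pos: [0.5564, -0.026, 0.096]
orientation: [3.138, 0.44, 2.852]
contact_force: [-2.7, 3.3, 5.6]
opening: 0.0194
finger_force: 69.1
```

arm_command:
  deltas:
    - {"dp": [0, 0, -0.4], "delta_rot": [0, 0, 0], "jaw": 1}
    - {"dp": [0, 0, -0.5], "delta_rot": [0, 0, 0], "jaw": 1}
    - {"dp": [0, 0, -0.6], "delta_rot": [0, 0, 0], "jaw": 1}
    - {"dp": [0, 0, -1], "delta_rot": [0, 0, 0], "jaw": 1}
    - {"dp": [0, 0, -1.5], "delta_rot": [0, 0, 0], "jaw": 1}
    - {"dp": [0, 0, -2], "delta_rot": [0, 0, 0], "jaw": 1}
    - {"dp": [0, 0, -2], "delta_rot": [0, 0, 0], "jaw": 1}
    - {"dp": [0, 0, 0], "delta_rot": [0, 0, 0], "jaw": 1}

```text
t: 8.22
ee_pos: [0.524, -0.0174, 0.1707]
orientation: [3.139, 0.443, 2.852]
contact_force: [1.3, -0.1, -0.2]
opening: 0.019
finger_force: 79.9
```

```bash
python3 - <<'E'
from h import *
np.set_printoptions(precision=4,suppress=True)
s=bot.get_obs();print(s['ee_pos'],s['opening'],s['finger_force'],(s['ee_pos']-O)@Rp)
p,d=bot.camera('wrist');save('w2.png',p)
R=Ro.from_euler('z',-.044).as_matrix()@np.diag([-1,1,-1.])
rel(np.array([.4288,-.3368,.20]),R)
E
```

```text
[ 0.524  -0.0174  0.1707] 0.019007965980558837 79.88890528678894 [-0.0187 -0.0729  0.1033]
dp cm [ -1.35 -33.32  -2.89] rot [-0.052  0.439 -0.241] | t 8.27 world d [-0.095  -0.3194  0.0311]
```

View pics/w2.png

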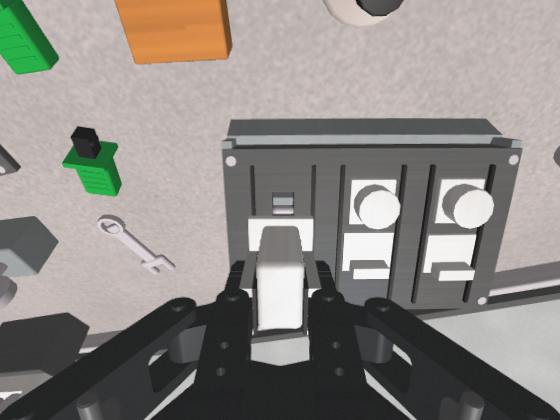

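The plug is out and gripped at (280,280), and its socket is empty at (282,203). Carrying it to above the fork.

arm_command:
  deltas:
    - {"dp": [-0.13, -3.33, -0.29], "delta_rot": [0, 0, 0], "jaw": 1}
    - {"dp": [-0.13, -3.33, -0.29], "delta_rot": [0, 0, 0], "jaw": 1}
    - {"dp": [-0.13, -3.33, -0.29], "delta_rot": [0, 0, 0], "jaw": 1}
    - {"dp": [-0.13, -3.33, -0.29], "delta_rot": [0, 0, 0], "jaw": 1}
    - {"dp": [-0.13, -3.33, -0.29], "delta_rot": [0, 0, 0], "jaw": 1}
    - {"dp": [-0.13, -3.33, -0.29], "delta_rot": [0, 0, 0], "jaw": 1}
    - {"dp": [-0.13, -3.33, -0.29], "delta_rot": [0, 0, 0], "jaw": 1}
    - {"dp": [-0.13, -3.33, -0.29], "delta_rot": [0, 0, 0], "jaw": 1}

```text
t: 8.93
ee_pos: [0.4451, -0.2738, 0.189]
orientation: [3.138, 0.434, 2.851]
contact_force: [1.4, -0.1, -1.1]
opening: 0.0188
finger_force: 79.9
```

arm_command:
  deltas:
    - {"dp": [-0.13, -3.33, -0.29], "delta_rot": [0, 0, 0], "jaw": 1}
    - {"dp": [-0.13, -3.33, -0.29], "delta_rot": [0, 0, 0], "jaw": 1}
    - {"dp": [0, 0, 0], "delta_rot": [-0.009, 0.073, -0.04], "jaw": 1}
    - {"dp": [0, 0, 0], "delta_rot": [-0.009, 0.073, -0.04], "jaw": 1}
    - {"dp": [0, 0, 0], "delta_rot": [-0.009, 0.073, -0.04], "jaw": 1}
    - {"dp": [0, 0, 0], "delta_rot": [-0.009, 0.073, -0.04], "jaw": 1}
    - {"dp": [0, 0, 0], "delta_rot": [-0.009, 0.073, -0.04], "jaw": 1}
    - {"dp": [0, 0, 0], "delta_rot": [-0.009, 0.073, -0.04], "jaw": 1}

```text
t: 9.6
ee_pos: [0.427, -0.3368, 0.1955]
orientation: [3.137, -0.008, 3.098]
contact_force: [0.1, -0.3, -0.8]
opening: 0.019
finger_force: 79.8
```

```bash
python3 - <<'E'
from h import *
np.set_printoptions(precision=4,suppress=True)
s=bot.get_obs();print(s['ee_pos'],s['orientation'],s['opening'],s['finger_force'],s['q'])
R=Ro.from_euler('z',-.044).as_matrix()@np.diag([-1,1,-1.])
rel(np.array([.4308,-.3368,.20]),R)
p,d=bot.camera('scene');m=bot.camera_model('scene')
for t in ['plug','fork_seat']:
    for r in bot.place_of('scene',t)[:3]: print(t,r['score'],r['xy'],pt(m,d,r['xy']))
c=cv2.resize(p[150:310,100:280],None,fx=3,fy=3,interpolation=cv2.INTER_CUBIC);save('s2.png',c)
p,d=bot.camera('wrist');m=bot.camera_model('wrist');save('w3.png',p)
P,g=cloud(m,d,0,560,0,420);k=(abs(P[:,2]-.092)<.006)&(P[:,0]>.38)&(P[:,0]<.48)&(abs(P[:,1]+.337)<.04);print(k.sum(),P[k].min(0),P[k].max(0),np.median(P[k][:,2]))
E
```

```text
[ 0.427  -0.3368  0.1955] [ 3.137  -0.0083  3.0984] 0.019013782205829236 79.83194947242737 [-0.7897  0.102   0.0852  1.5631 -0.0023 -0.7465]
dp cm [-0.37  0.01 -0.45] rot [ 0.005 -0.008  0.001] | t 9.6 world d [ 0.0038 -0.      0.0045]
plug 0.95 [148.8, 215.8] [ 0.4395 -0.3436  0.1909]
plug 0.94 [210.9, 226.7] [ 0.3761 -0.1791  0.0331]
plug 0.76 [230.8, 258.2] [ 0.492  -0.1983  0.0256]
fork_seat 0.97 [127.2, 208.6] [ 0.1278 -0.303  -0.0007]
fork_seat 0.82 [87.0, 285.8] [ 0.3396 -0.4913 -0.0013]
fork_seat 0.66 [155.9, 249.6] [ 0.3314 -0.3134  0.001 ]
1214 [ 0.4009 -0.3664  0.0865] [ 0.4661 -0.3145  0.0955] 0.0932317315383397
```

View pics/w3.png

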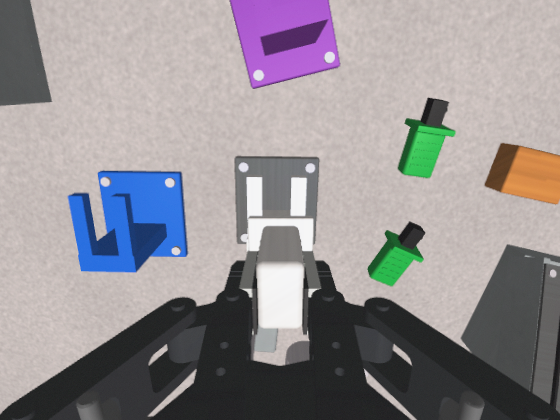

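View pics/s2.png

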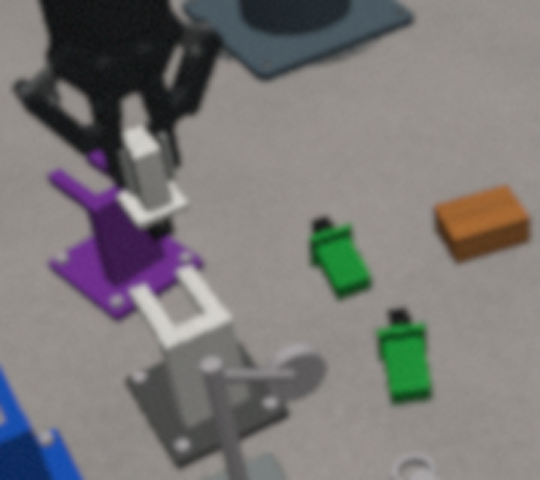

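The plug hangs upright over the fork: flange at (280,232) in the wrist view, tines at (254,195) and (299,195). The crop agrees. I'll measure the flange against the tines with the same camera.

```bash
python3 - <<'E'
from h import *
np.set_printoptions(precision=4,suppress=True)
s=bot.get_obs();R=Rt(s['orientation'])
Rf=Ro.from_euler('z',-.044).as_matrix()
p,d=bot.camera('wrist');m=bot.camera_model('wrist')
P,g=cloud(m,d,200,340,150,330);L=(P-np.array([.4288,-.3368,.092]))@Rf
k=(abs(L[:,2])<.006)&(abs(L[:,1])<.04)&(L[:,0]<0.01)&(L[:,0]>-.04);T=L[k]
print('tines',T.min(0),T.max(0))
for a in np.arange(-.03,.01,.006):
    y=np.sort(T[(T[:,0]>a)&(T[:,0]<a+.006)][:,1])
    if len(y)<5: continue
    gp=np.argmax(np.diff(y));print(round(a,3),y[0],y[gp],y[gp+1],y[-1])
k=(L[:,2]>.065)&(L[:,2]<.095)&(abs(L[:,1])<.03);F=L[k];h=np.histogram(F[:,2],15);print(h[0],np.round(h[1],3))
for lo,hi in [(.06,.095)]:
    for a in np.arange(-.04,.03,.006):
        q=F[(F[:,0]>a)&(F[:,0]<a+.006)]
        if len(q)>5: print('fl',round(a,3),q[:,1].min(),q[:,1].max(),np.median(q[:,2]))
H=L[(L[:,2]>.115)&(L[:,2]<.14)&(abs(L[:,1])<.012)];print('handletop',H.mean(0),H.min(0),H.max(0))
# top view tines/plug
p,d=bot.camera('scene');m=bot.camera_model('scene');P,g=cloud(m,d,140,195,235,300);L=(P-np.array([.4288,-.3368,.092]))@Rf
k=(abs(L[:,2])<.005)&(abs(L[:,1])<.035)&(L[:,0]<.045)&(L[:,0]>-.04);T=L[k]
for a in np.arange(-.036,.04,.008):
    y=np.sort(T[(T[:,0]>a)&(T[:,0]<a+.008)][:,1])
    if len(y)<5: continue
    gp=np.argmax(np.diff(y));print('sc',round(a,3),y[0],y[gp],y[gp+1],y[-1])
print(T.min(0),T.max(0))
E
```

```text
tines [-0.0265 -0.0272 -0.0058] [0.0087 0.0212 0.0031]
-0.03 -0.026699325495581214 -0.014740184678583132 0.009440279777818245 0.02121635484903042
-0.024 -0.026236236138177344 -0.014717929928938323 0.00945066834872975 0.02091590906261925
-0.018 -0.02654256182143842 -0.014899289618367562 0.009519833361142671 0.021068227524011406
-0.012 -0.026780811047691665 -0.015005452606348377 0.00903039188294258 0.02106792007765545
-0.006 -0.02689452447818906 -0.015096534605115234 0.008909874303024512 0.020511454506165986
-0.0 -0.027043045230379988 -0.015205810236624335 0.008890672672285983 0.02067933618071262
0.006 -0.02715143720507885 -0.02541666077588116 0.015725675182872097 0.015725675182872097
[ 22  35  31  25  40 145 451 459  90   8  17  22  17  19  22] [0.082 0.083 0.084 0.085 0.086 0.087 0.087 0.088 0.089 0.09  0.091 0.092
 0.092 0.093 0.094 0.095]
fl -0.028 -0.01727646974697394 0.017249691758448375 0.08587540845531097
fl -0.022 -0.017395885108183226 0.01786375013639341 0.08825263466870556
fl -0.016 -0.017515884497319594 0.01800269953999911 0.08824945520779653
fl -0.01 -0.017736206849482645 
[... 391 characters left out ...]
0.012 -0.025980126996173386 -0.013956466175546384 0.010358639560315061 0.020628364120350726
sc -0.004 -0.02596326543013466 -0.013328497165315575 0.010754803869904453 0.02141307420626093
sc 0.004 -0.02616603903412311 -0.01373229025945254 0.010495193496116599 0.020991942315883624
sc 0.012 -0.025419862323395003 -0.013981339049398958 0.010827010806728252 0.02051441466914924
sc 0.02 -0.0255682821255429 -0.006382242781705521 0.004984636733633135 0.021098110843891075
sc 0.028 -0.026884946626124333 0.001466114453453414 0.0038678279143421306 0.022205147772168088
sc 0.036 -0.027809578320187718 -0.0240218199073746 -0.02201512409481742 0.02084296103498005
[-0.0268 -0.0278 -0.0048] [0.0449 0.0228 0.0033]
```

arm_command:
  deltas:
    - {"dp": [-0.53, -0.27, 0], "delta_rot": [0.005, -0.008, 0], "jaw": 1}
    - {"dp": [0, 0, 1], "delta_rot": [0, 0, 0], "jaw": 1}
    - {"dp": [0, 0, 1.5], "delta_rot": [0, 0, 0], "jaw": 1}
    - {"dp": [0, 0, 1.5], "delta_rot": [0, 0, 0], "jaw": 1}
    - {"dp": [0, 0, 0.5], "delta_rot": [0, 0, 0], "jaw": 1}
    - {"dp": [0, 0, 0], "delta_rot": [0, 0, 0], "jaw": 1}
    - {"dp": [0, 0, 0], "delta_rot": [0, 0, 0], "jaw": 1}
    - {"dp": [0, 0, 0], "delta_rot": [0, 0, 0], "jaw": 1}

```text
t: 10.57
ee_pos: [0.4333, -0.3396, 0.1534]
orientation: [-3.139, 0.007, 3.097]
contact_force: [-0.1, 0.2, -1.4]
opening: 0.0186
finger_force: 79.9
```

```bash
python3 - <<'E'
from h import *
np.set_printoptions(precision=4,suppress=True)
R=Ro.from_euler('z',-.044).as_matrix()@np.diag([-1,1,-1.])
rel(np.array([.4323,-.3393,.115]),R)
p,d=bot.camera('wrist');m=bot.camera_model('wrist');Rf=Ro.from_euler('z',-.044).as_matrix()
P,g=cloud(m,d,200,340,150,330);L=(P-np.array([.4303,-.3393,.092]))@Rf
T=L[(abs(L[:,2])<.006)&(abs(L[:,1])<.04)&(L[:,0]<0.01)&(L[:,0]>-.04)];print(len(T),T.min(0),T.max(0),np.median(T[:,2]))
F=L[(L[:,2]>.03)&(L[:,2]<.056)&(abs(L[:,1])<.03)&(L[:,0]<-.005)&(L[:,0]>-.03)];print(len(F),F.min(0),F.max(0),np.median(F[:,2]))
E
```

```text
dp cm [0.12 0.04 3.84] rot [-0.003  0.007 -0.001] | t 10.57 world d [-0.001   0.0003 -0.0384]
1379 [-0.0279 -0.0245 -0.006 ] [0.0097 0.0237 0.0025] 0.00044301850728872827
1228 [-0.0175 -0.0187  0.0392] [-0.005   0.0169  0.056 ] 0.04567713934382013
```

arm_command:
  deltas:
    - {"dp": [0.1, 0, 1], "delta_rot": [0, 0.005, 0], "jaw": 1}
    - {"dp": [0, 0, 1], "delta_rot": [0, 0, 0], "jaw": 1}
    - {"dp": [0, 0, 1], "delta_rot": [0, 0, 0], "jaw": 1}
    - {"dp": [0, 0, 0.4], "delta_rot": [0, 0, 0], "jaw": 1}
    - {"dp": [0, 0, 0.3], "delta_rot": [0, 0, 0], "jaw": 1}
    - {"dp": [0, 0, 0], "delta_rot": [0, 0, 0], "jaw": 1}
    - {"dp": [0, 0, 0], "delta_rot": [0, 0, 0], "jaw": 1}
    - {"dp": [0, 0, 0], "delta_rot": [0, 0, 0], "jaw": 1}

```text
t: 11.28
ee_pos: [0.4322, -0.3394, 0.1154]
orientation: [-3.14, 0.001, 3.097]
contact_force: [-0.0, -0.8, -1.6]
opening: 0.0187
finger_force: 79.8
```

arm_command:
  deltas:
    - {"dp": [0, 0, 0.1], "delta_rot": [0, 0, 0], "jaw": 1}
    - {"dp": [0, 0, 0], "delta_rot": [0, 0, 0], "jaw": 0.3}
    - {"dp": [0, 0, 0], "delta_rot": [0, 0, 0], "jaw": 0.2}
    - {"dp": [0, 0, 0], "delta_rot": [0, 0, 0], "jaw": 0.1}
    - {"dp": [0, 0, 0], "delta_rot": [0, 0, 0], "jaw": 0}
    - {"dp": [0, 0, 0], "delta_rot": [0, 0, 0], "jaw": 0}
    - {"dp": [0, 0, 0], "delta_rot": [0, 0, 0], "jaw": 0}
    - {"dp": [0, 0, 0], "delta_rot": [0, 0, 0], "jaw": 0}

```text
t: 11.95
ee_pos: [0.4321, -0.3393, 0.1145]
orientation: [-3.14, 0.0, 3.097]
contact_force: [0.3, -0.4, 0.3]
opening: 0.0428
finger_force: 0.0
```

arm_command:
  deltas:
    - {"dp": [0, 0, -0.5], "delta_rot": [0, 0, 0], "jaw": 0}
    - {"dp": [0, 0, -1], "delta_rot": [0, 0, 0], "jaw": 0}
    - {"dp": [0, 0, -1.5], "delta_rot": [0, 0, 0], "jaw": 0}
    - {"dp": [0, 0, -2], "delta_rot": [0, 0, 0], "jaw": 0}
    - {"dp": [0, 0, -2], "delta_rot": [0, 0, 0], "jaw": 0}
    - {"dp": [0, 0, -2], "delta_rot": [0, 0, 0], "jaw": 0}
    - {"dp": [0, 0, -2], "delta_rot": [0, 0, 0], "jaw": 0}
    - {"dp": [0, 0, 0], "delta_rot": [0, 0, 0], "jaw": 0}

```text
t: 12.62
ee_pos: [0.4338, -0.3409, 0.2308]
orientation: [-3.133, 0.008, 3.097]
contact_force: [0.7, -1.3, 1.1]
opening: 0.0427
finger_force: 0.0
```

```bash
python3 - <<'E'
from h import *
np.set_printoptions(precision=4,suppress=True)
p,d=bot.camera('wrist');save('w4.png',p);m=bot.camera_model('wrist');P,g=cloud(m,d,0,560,0,420)
Rf=Ro.from_euler('z',-.044).as_matrix();L=(P-np.array([.4303,-.3393,.092]))@Rf
for lo,hi in[(.003,.010),(.05,.058)]:
    F=L[(L[:,2]>lo)&(L[:,2]<hi)&(abs(L[:,1])<.03)&(abs(L[:,0])<.03)];print(len(F),F.mean(0),F.min(0),F.max(0))
# shutter lugs via scene & top
for c,b in [('top',(215,305,133,207)),('scene',(270,420,180,290))]:
  p,d=bot.camera(c);m=bot.camera_model(c);P,g=cloud(m,d,*b);L=(P-O)@Rp
  for y in(-.072,0,.072):
    k=(L[:,2]>.012)&(L[:,2]<.025)&(L[:,0]>0.01)&(L[:,0]<.08)&(abs(L[:,1]-y)<.025);print(c,k.sum(),L[k].mean(0),L[k].min(0),L[k].max(0))
R2=Rp@np.diag([-1,1,-1.]);rel(O+Rp@[.04,-.073,.12],R2)
E
```

```text
638 [-0.0046 -0.0014  0.0041] [-0.0196 -0.0194  0.003 ] [0.019  0.0167 0.0095]
922 [-0.0009 -0.0012  0.0518] [-0.0158 -0.0109  0.05  ] [0.0155 0.0085 0.0538]
top 37 [ 0.0409 -0.0721  0.0189] [ 0.0357 -0.0864  0.0134] [ 0.0454 -0.0566  0.0238]
top 35 [0.0357 0.0003 0.0195] [ 0.0302 -0.0146  0.0134] [0.0407 0.0146 0.0237]
top 34 [0.0378 0.0713 0.0192] [0.0322 0.0571 0.013 ] [0.0427 0.0858 0.0243]
scene 67 [ 0.0427 -0.0727  0.0171] [ 0.0359 -0.0865  0.0121] [ 0.0471 -0.0557  0.0214]
scene 63 [ 0.0369 -0.0008  0.017 ] [ 0.0271 -0.0149  0.0122] [0.0437 0.0163 0.0211]
scene 60 [0.04   0.0714 0.017 ] [0.032  0.0577 0.0122] [0.0441 0.0884 0.0209]
dp cm [-12.22  31.46   1.35] rot [ 0.05  -0.433  0.235] | t 12.77 world d [ 0.136   0.3089 -0.0141]
```

View pics/w4.png

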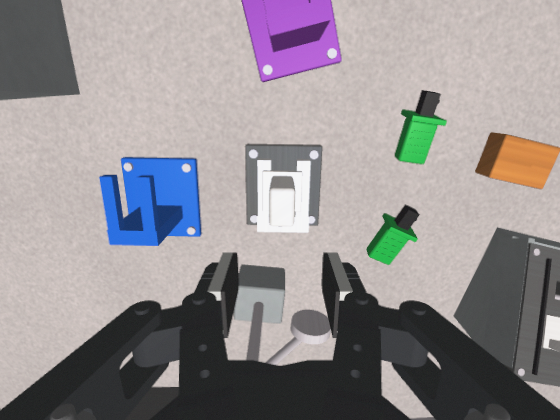

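The plug hangs in the fork at (283,200), about 1 mm off centre, with the flange on the tines. The right shutter's lug is at panel x = 41 mm. Next I'll push it down the slope with closed fingers.

arm_command:
  deltas:
    - {"dp": [-1.55, 3.07, 0.1], "delta_rot": [0, 0, 0], "jaw": 0}
    - {"dp": [-1.55, 3.07, 0.2], "delta_rot": [0, 0, 0], "jaw": 1}
    - {"dp": [-1.55, 3.07, 0.2], "delta_rot": [0, 0, 0], "jaw": 1}
    - {"dp": [-1.55, 3.07, 0.2], "delta_rot": [0, 0, 0], "jaw": 1}
    - {"dp": [-1.55, 3.07, 0.2], "delta_rot": [0, 0, 0], "jaw": 1}
    - {"dp": [-1.55, 3.07, 0.2], "delta_rot": [0, 0, 0], "jaw": 1}
    - {"dp": [-1.55, 3.07, 0.2], "delta_rot": [0, 0, 0], "jaw": 1}
    - {"dp": [-1.55, 3.07, 0.2], "delta_rot": [0, 0, 0], "jaw": 1}

```text
t: 13.43
ee_pos: [0.5664, -0.0974, 0.207]
orientation: [-3.141, -0.003, 3.097]
contact_force: [0.3, 0.3, -0.4]
opening: -0.0005
finger_force: 0.0
```

arm_command:
  deltas:
    - {"dp": [-1.55, 3.07, 0.2], "delta_rot": [0, 0, 0], "jaw": 1}
    - {"dp": [-1.55, 3.07, 0.2], "delta_rot": [0, 0, 0], "jaw": 1}
    - {"dp": [0, 0, 0], "delta_rot": [0.008, -0.072, 0.039], "jaw": 1}
    - {"dp": [0, 0, 0], "delta_rot": [0.008, -0.072, 0.039], "jaw": 1}
    - {"dp": [0, 0, 0], "delta_rot": [0.008, -0.072, 0.039], "jaw": 1}
    - {"dp": [0, 0, 0], "delta_rot": [0.008, -0.072, 0.039], "jaw": 1}
    - {"dp": [0, 0, 0], "delta_rot": [0.008, -0.072, 0.039], "jaw": 1}
    - {"dp": [0, 0, 0], "delta_rot": [0.008, -0.072, 0.039], "jaw": 1}

```text
t: 14.1
ee_pos: [0.5996, -0.0392, 0.203]
orientation: [3.139, 0.435, 2.857]
contact_force: [-0.6, 0.1, 0.2]
opening: 0.0001
finger_force: 0.0
```

```bash
python3 - <<'E'
from h import *
R2=Rp@np.diag([-1,1,-1.]);s=bot.get_obs();print((s['ee_pos']-O)@Rp,s['opening'],s['q']);rel(O+Rp@[.068,-.072,.012],R2)
E
```

```text
[ 0.06628107 -0.0727165   0.09930359] 0.00014169732686760764 [-0.14786673 -0.22079245 -0.28704475  1.07283482 -0.05494894  0.12398552]
dp cm [-0.18  0.06  8.73] rot [ 0.002 -0.001 -0.001] | t 14.1 world d [ 0.0371 -0.01   -0.0784]
```

arm_command:
  deltas:
    - {"dp": [-0.2, 0, 2], "delta_rot": [0, 0, 0], "jaw": 1}
    - {"dp": [0, 0, 2], "delta_rot": [0, 0, 0], "jaw": 1}
    - {"dp": [0, 0, 2], "delta_rot": [0, 0, 0], "jaw": 1}
    - {"dp": [0, 0, 1.5], "delta_rot": [0, 0, 0], "jaw": 1}
    - {"dp": [0, 0, 0.8], "delta_rot": [0, 0, 0], "jaw": 1}
    - {"dp": [0, 0, 0.4], "delta_rot": [0, 0, 0], "jaw": 1}
    - {"dp": [0, 0, 0], "delta_rot": [0, 0, 0], "jaw": 1}
    - {"dp": [0, 0, 0], "delta_rot": [0, 0, 0], "jaw": 1}

```text
t: 14.77
ee_pos: [0.6375, -0.0498, 0.127]
orientation: [3.139, 0.434, 2.859]
contact_force: [-0.3, 0.6, 0.7]
opening: 0.0002
finger_force: 0.0
```

arm_command:
  deltas:
    - {"dp": [0.6, 0, 0], "delta_rot": [0, 0, 0], "jaw": 1}
    - {"dp": [0.6, 0, 0], "delta_rot": [0, 0, 0], "jaw": 1}
    - {"dp": [0.6, 0, 0], "delta_rot": [0, 0, 0], "jaw": 1}
    - {"dp": [0.6, 0, 0], "delta_rot": [0, 0, 0], "jaw": 1}
    - {"dp": [0.6, 0, 0], "delta_rot": [0, 0, 0], "jaw": 1}
    - {"dp": [0.6, 0, 0], "delta_rot": [0, 0, 0], "jaw": 1}
    - {"dp": [0.6, 0, 0], "delta_rot": [0, 0, 0], "jaw": 1}
    - {"dp": [0.6, 0, 0], "delta_rot": [0, 0, 0], "jaw": 1}

```text
t: 15.43
ee_pos: [0.5954, -0.0375, 0.1068]
orientation: [3.139, 0.435, 2.859]
contact_force: [0.5, -0.7, 1.7]
opening: -0.0002
finger_force: 0.8
```

```bash
python3 - <<'E'
from h import *
s=bot.get_obs();print((s['ee_pos']-O)@Rp,s['contact_force']@Rp)
E
```

```text
[ 0.0215496  -0.07232635  0.0140568 ] [ 1.29595034 -0.50328898  1.29635747]
```

arm_command:
  deltas:
    - {"dp": [0.4, 0, 0], "delta_rot": [0, 0, 0], "jaw": 1}
    - {"dp": [0.4, 0, 0], "delta_rot": [0, 0, 0], "jaw": 1}
    - {"dp": [0.3, 0, 0], "delta_rot": [0, 0, 0], "jaw": 1}
    - {"dp": [0.2, 0, 0], "delta_rot": [0, 0, 0], "jaw": 1}
    - {"dp": [0.2, 0, 0], "delta_rot": [0, 0, 0], "jaw": 1}
    - {"dp": [0.1, 0, 0], "delta_rot": [0, 0, 0], "jaw": 1}
    - {"dp": [0, 0, 0], "delta_rot": [0, 0, 0], "jaw": 1}
    - {"dp": [0, 0, 0], "delta_rot": [0, 0, 0], "jaw": 1}

```text
t: 16.1
ee_pos: [0.5816, -0.0336, 0.0997]
orientation: [3.139, 0.434, 2.859]
contact_force: [0.9, -0.5, 1.0]
opening: -0.0
finger_force: 0.4
```

```bash
python3 - <<'E'
from h import *
s=bot.get_obs();print((s['ee_pos']-O)@Rp,s['contact_force']@Rp)
E
```

```text
[ 0.00554454 -0.07239677  0.01364597] [ 1.27449069 -0.19612882  0.47151444]
```

Not at the stop yet; continuing in small steps.

arm_command:
  deltas:
    - {"dp": [0.15, 0, 0], "delta_rot": [0, 0, 0], "jaw": 1}
    - {"dp": [0.15, 0, 0], "delta_rot": [0, 0, 0], "jaw": 1}
    - {"dp": [0.15, 0, 0], "delta_rot": [0, 0, 0], "jaw": 1}
    - {"dp": [0.15, 0, 0], "delta_rot": [0, 0, 0], "jaw": 1}
    - {"dp": [0, 0, 0], "delta_rot": [0, 0, 0], "jaw": 1}
    - {"dp": [0, 0, 0], "delta_rot": [0, 0, 0], "jaw": 1}
    - {"dp": [0, 0, 0], "delta_rot": [0, 0, 0], "jaw": 1}
    - {"dp": [0, 0, 0], "delta_rot": [0, 0, 0], "jaw": 1}

```text
t: 16.77
ee_pos: [0.5808, -0.0335, 0.1006]
orientation: [3.139, 0.444, 2.858]
contact_force: [11.8, -3.0, -2.6]
opening: 0.0
finger_force: 4.9
```

```bash
python3 - <<'E'
from h import *
s=bot.get_obs();print((s['ee_pos']-O)@Rp,s['contact_force']@Rp)
E
```

```text
[ 0.00524529 -0.0724546   0.0147682 ] [ 9.93016664  0.44408268 -7.45957127]
```

The finger stopped and the force rose to about 12 N, so the shutter is at its stop. Backing off, lifting clear and checking.

arm_command:
  deltas:
    - {"dp": [-0.6, 0, 0], "delta_rot": [0, 0, 0], "jaw": 1}
    - {"dp": [-0.8, 0, 0], "delta_rot": [0, 0, 0], "jaw": 1}
    - {"dp": [0, 0, -1], "delta_rot": [0, 0, 0], "jaw": 1}
    - {"dp": [0, 0, -2], "delta_rot": [0, 0, 0], "jaw": 1}
    - {"dp": [0, 0, -3], "delta_rot": [0, 0, 0], "jaw": 1}
    - {"dp": [0, 0, -3], "delta_rot": [0, 0, 0], "jaw": 1}
    - {"dp": [0, 0, -3], "delta_rot": [0, 0, 0], "jaw": 1}
    - {"dp": [0, 0, 0], "delta_rot": [0, 0, 0], "jaw": 1}

```text
t: 17.43
ee_pos: [0.5417, -0.0216, 0.2208]
orientation: [3.138, 0.445, 2.859]
contact_force: [1.2, -0.2, 1.7]
opening: 0.0003
finger_force: 0.0
```

```bash
python3 - <<'E'
from h import *
np.set_printoptions(precision=4,suppress=True)
s=bot.get_obs();print(s['t'],s['ee_pos'],s['contact_force'])
p,d=bot.camera('wrist');save('w5.png',p);m=bot.camera_model('wrist');P,g=cloud(m,d,0,560,0,420);L=(P-O)@Rp
k=(L[:,2]>.014)&(L[:,2]<.025)&(abs(L[:,0]-.0)<.05)&(abs(L[:,1]+.072)<.022);print('lug',k.sum(),L[k].mean(0),L[k].min(0),L[k].max(0))
p,d=bot.camera('scene');m=bot.camera_model('scene')
P,g=cloud(m,d,130,200,200,300);Q=(P-np.array([.4303,-.3393,.092]))@Ro.from_euler('z',-.044).as_matrix()
F=Q[(Q[:,2]>.05)&(Q[:,2]<.058)&(abs(Q[:,1])<.03)&(abs(Q[:,0])<.03)];print('plug top',len(F),F.mean(0) if len(F) else '')
P,g=cloud(m,d,270,420,180,290);L=(P-O)@Rp
for y in(0,.072):
    k=(L[:,2]>.021)&(L[:,2]<.03)&(abs(L[:,0]+.022)<.02)&(abs(L[:,1]-y)<.03);print('cap',k.sum(),L[k].mean(0))
E
```

```text
17.4333 [ 0.5417 -0.0216  0.2208] [ 1.2493 -0.1708  1.7019]
lug 437 [-0.012  -0.0713  0.0179] [-0.0169 -0.0859  0.014 ] [-0.0065 -0.0567  0.0203]
plug top 101 [ 0.0033 -0.0013  0.0522]
cap 59 [-0.0177 -0.002   0.0246]
cap 56 [-0.0184  0.0709  0.0246]
```

View pics/w5.png

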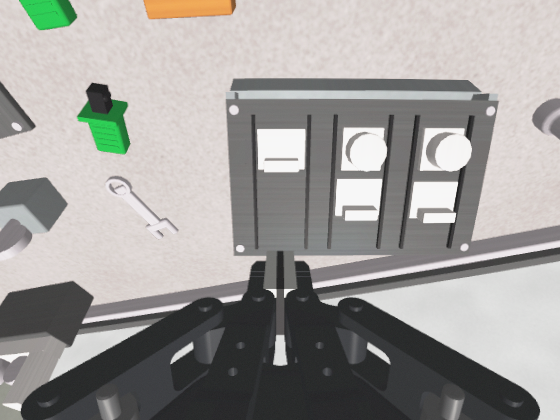

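The wrist view shows the shutter closed over the right socket at (281,150) with its lug down-slope at (281,166). Both caps are still seated at (367,150) and (448,150), and the arm is clear. Handing in.

```bash
python3 -c "
from workcell import bot
print(bot.finish_job())"
```

```text
the job is handed in; nothing more can be done
None
```

The plug hangs released in the parking fork, about 1 mm off the slot's middle; the right shutter is against its stop (about 52 mm of travel), both caps are still seated, and I handed the job in at about 17.5 s (no verdict was returned).

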